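# Balance the sample mixer and change its programme key

### The arm

A 6-joint arm with a two-finger parallel gripper is mounted at the origin on a cart in front of the work surface, level with it; the furniture and walls round the work are solid. World frame = base frame: x ahead of the robot, y to its left, z up, the work surface at z = 0. Lengths are in mm, angles in rad, forces in N, time in s.
With the tool pointing down it reaches from about 250 to 775 mm from the base axis. Payload 8.9 kg.
Tool frame: the origin (TCP) lies at the very end of the fingers, on their centre line; the grasp point (between the pads) lies 19 mm behind it (arm.grip_point_offset is the distance from the TCP to the grasp point, in mm); z points along the fingers, y is the direction in which the jaws open and shut (so a half turn about z gives the same grasp; the last joint's range is limited). The gripper opens to 85 mm and grips with 20 to 120 N. Pads are 22 mm wide; open, the fingers measure 114 mm over their backs; the gripper's body (76 mm by 85 mm) begins 54 mm behind the grasp point. The pads swing forward as they close: fully open they stand 13 mm farther back than shut.
Start: joints at [-1.344, 0.291, -0.153, 1.127, 0, 1.431], TCP at [187.792, -490.263, 231.305] pointing down, gripper open.
Joint ranges: [-2.52, 2.52], [-0.91, 1.74], [-1.3, 1.37], [-1.96, 2.02], [-1.52, 1.47], [-3.14, 3.14]. Speed limits (rad/s): [2.22, 2.22, 2.79, 3.14, 3.14, 3.14].

### API

Orientations are given as a rotation vector (axis times angle).
In Python, from plant import sense, cams, close_job, arm gives the robot as it stands. The module is installed in compiled form; this text tells all that it offers.
- The arm moves only by the shell command python3 -m handwheel 'ROWS' [FORCE]. ROWS is JSON, one flat list of numbers, 5 for each row, row after row: the shift along the world's x, y, z in mm, then the turn about the world's z in degrees, then the gripper's target within -1 to 1 (shut at 1, half-way at 0, fully open at -1). A call has 1 to 5 rows; each row shifts and turns the commanded pose from where the row before left it; what a row does not reach is not made up. A row lasts 1/12 s, in which the tool goes at most 41.7 mm and 7.16 degrees, less where a joint would pass 70% of its speed; a pose out of reach is approached as far as the arm can. A call is refused whole if a number of a shift passes 41.7 or a number of a turn 7.16, either way. A call with a gripper value outside its range is refused whole. The fingers move at their own pace and stop on an object; FORCE is the grip in N (left out, the last holds). Time passes only in rows, so rows that do not move let the fingers close. It gives the time, the measured TCP pose, the force and the opening at its end, in the units of the state.
- sense(): the state, without advancing time (a new reading comes with each control period).
- cams.snapshot(name): name is "scene" or "top" or "wrist"; returns (picture, depth): 400x640x3 uint8, red, green, blue; 400x640 float32, mm along the optical axis (not along the pixel's ray), 0 where there is no reading.
- cams.calibration(name): a dict with "mtx" (3x3 intrinsics, pixels), "position" and "rotation" of the camera in the world. Camera axes: x right, y up, looking along -z (the intrinsics and any distortion apply to the point x, -y, -z); pixel columns grow to the right and rows downward; lengths in mm; the calibration is good to about 2 mm. A picture is of the moment at which its call begins: read the wrist's pose just before it. calibration takes no time and is no camera call; for the wrist camera it gives the pose at the moment of the call.
- close_job(): hands the job in, once; it reports no verdict.
The state is a dict: "t": time; "joint_positions": joint angles; "qd": joint speeds; "tau": joint torques, N m; "position": TCP position; "ee_rot": TCP orientation; "contact_force": force on the tool from outside, world axes, zero at the start; "ft_torque": the same for the moment, N m; "finger_gap": finger opening in mm.
Only numpy, scipy, OpenCV 4.12 (cv2) and the standard library are available. Lean on these libraries where they do the work, as an engineer would, in place of code of your own. Each camera call takes 0.05 s, during which the arm holds its last target. There are 200 camera calls.

### The job

The sample mixer carries only one cup, so its rocking bar hangs over to one side. Stand the loose yellow-lidded specimen cup upright in the empty holder and let go, so that the bar swings level; then, with the cup in place, gently press the green key all the way down until it locks by itself and the blue key pops up. Do not press the other keys, do not force the green key, and leave the things lying about where they are.

Things in the scene. Friction and masses are not known exactly. Their poses are not given: they have to be found in the camera images.
- mixer: The sample mixer, fixed: white housing 214 x 214 mm, 50 mm high. Origin: centre of its underside, on the worktop; x points to its back (away from the robot), y to its left, z up. Four keys stand in a row along y, 42 mm apart, 72 mm in front of the origin; the rocking bar runs along y, 40 mm behind the origin.
- rocker (a joint): Lean of the aluminium rocking bar about its pivot (along the mixer's x, 67 mm above the worktop); rad, -0.12 to 0.12. 0 is level; positive: the left (empty) end is up. A weak spring centres it: one cup alone tips it fully, two equal cups bring it level; 1 to 2 N on the holder pushes it down.
- holder (a point): Centre of the inner floor of the empty cup holder, at the left end of the rocking bar, 62 mm from the pivot; z along the holder's axis. Dark grey round tray, 66 mm inside at the floor and 72 mm at the mouth, 80 mm outside, walls 12 mm high above this floor. A like holder at the right end, 124 mm away, carries a fixed red-lidded cup as big and heavy as the loose one.
- cup_center (a point): Centre of the loose specimen cup (half-way up, 36 mm above its underside); z is its axis, upward. 72 mm high, clear tapering body at most 56 mm wide, yellow screw lid 62 mm wide and 12 mm thick at its top. About 120 g. It can be gripped by the lid from above.
- key_green_top (a point): Centre of the top face of the green key of the bank (moves with the key). Key cap 36 mm along x by 35 mm along y, upright on the mixer, 7 mm gap to the next key; z up. Its place in the row varies.
- key_green_press (a joint): How far the green key is down, m: 0 fully up (top 82 mm above the worktop), 0.009 to 0.021 (it differs from one start to the next) when locked down. Let go, it locks only if it was first pushed right onto its rubber stop; released earlier it springs up again. How deep the stop lies is to be felt: 0.010 to 0.022.
- key_blue_top (a point): Centre of the top face of the blue key of the bank (moves with the key). Key cap 36 mm along x by 35 mm along y, upright on the mixer, 7 mm gap to the next key; z up. Its place in the row varies.
- key_blue_press (a joint): How far the blue key is down, m: 0 fully up (top 82 mm above the worktop), about 0.015 when locked down. This key is locked down at the start.
- key_white_top (a point): Centre of the top face of the white key of the bank (moves with the key). Key cap 36 mm along x by 35 mm along y, upright on the mixer, 7 mm gap to the next key; z up. Its place in the row varies.
- key_white_press (a joint): How far the white key is down, m: 0 fully up (top 82 mm above the worktop), about 0.015 when locked down.
- key_orange_top (a point): Centre of the top face of the orange key of the bank (moves with the key). Key cap 36 mm along x by 35 mm along y, upright on the mixer, 7 mm gap to the next key; z up. Its place in the row varies.
- key_orange_press (a joint): How far the orange key is down, m: 0 fully up (top 82 mm above the worktop), about 0.015 when locked down.
- key_green: The green key itself; origin 32 mm below the centre of its top face. Like all the keys it is sprung up: it resists with 3 to 5 N, less where it clicks past the catch (about 2 N), again 4 to 6 N, and then the rubber stop, where the force rises by some 5 to 10 N per mm; 9 to 13 N is well on the stop. On the way the key that was down springs up. Over 20 N damages the bank.
- lab_timer: Bystander: light grey bench timer, 58 x 66 x 17 mm, lying on the worktop; origin at the centre of its underside.
- glucose_meter: Bystander: white hand-held meter, 93 x 52 x 20 mm, lying on the worktop; origin at the centre of its underside.
- oximeter: Bystander: white and blue finger clip, 58 x 32 x 31 mm, lying on the worktop; origin at the centre of its underside.
Mind the look-alikes: they are no part of the job. What is meant by the part that bears cup_center is not turquoise, and is the larger of those in its own colour.

How it is judged:
By the outcome, as a careful person would: the job done as asked, in the order asked, and still so for the second after the job is handed in, with the robot touching nothing.
It also fails if it takes over 45 s, if anything falls off the work surface, if the arm or the gripper's body presses on something with over 40 N, if the wrist force passes 120 N, or if a joint passes its speed limit or range.

## Working session

There is one attempt and no reset: what is moved stays moved. The work goes in short steps, Python scripts to look and compute and a shell command to move; the robot and the scene stay as the last step left them, time stands still between calls to the robot, and variables do not carry over. Pictures are saved under pics/ and viewed, about 8 in all and at most 12, crops included, and the job is handed in when it is done.

```bash
mkdir -p pics; cat > h.py <<'E'
import numpy as np, cv2
from plant import sense, cams
def snap(n,tag):
    c=cams.calibration(n); im,d=cams.snapshot(n)
    cv2.imwrite(f'pics/{tag}.png',im[:,:,::-1]); np.savez(f'pics/{tag}.npz',im=im,d=d,K=c['mtx'],p=c['position'],R=c['rotation'])
def load(tag):
    z=np.load(f'pics/{tag}.npz'); return z
def R_(z):
    R=z['R']; return R if R.shape==(3,3) else cv2.Rodrigues(np.array(R,float))[0]
def ray(z,u,v):
    q=np.linalg.inv(z['K'])@np.array([u,v,1.]); return np.array(z['p'],float),R_(z)@np.array([q[0],-q[1],-q[2]])
def onz(z,u,v,h):
    p,r=ray(z,u,v); return p+r*(h-p[2])/r[2]
def bydepth(z,u,v):
    p,r=ray(z,u,v); d=z['d'][int(v)-2:int(v)+3,int(u)-2:int(u)+3]; d=d[d>0]; return p+r*np.median(d)
def tri(z1,a,z2,b):
    p,r=ray(z1,*a); q,s=ray(z2,*b)
    k=np.linalg.lstsq(np.c_[r,-s],q-p,rcond=None)[0]; A,B=p+k[0]*r,q+k[1]*s
    return (A+B)/2,np.linalg.norm(A-B)
E
python3 - <<'E'
from h import *
print(cams.calibration('top'));print(sense())
for n in('scene','top'): snap(n,n+'0')
a=cv2.imread('pics/scene0.png');b=cv2.imread('pics/top0.png')
E
```

```text
{'mtx': array([[459.43318001,   0.        , 314.35031235],
       [  0.        , 459.43318001, 198.62581428],
       [  0.        ,   0.        ,   1.        ]]), 'position': array([ 292.59257276,  -17.10890112, 1059.11376564]), 'rotation': array([ 0.15465218, -0.10827796, -1.57308728])}
{'t': 0.0, 'joint_positions': array([-1.34429775e+00,  2.91225435e-01, -1.54143629e-01,  1.12670447e+00,
        5.40798137e-06,  1.43149921e+00]), 'qd': array([ 0.00063331,  0.00094658,  0.00059196, -0.00089184,  0.00100107,
       -0.00154895]), 'tau': array([-4.55134505e-04, -5.37146223e+01,  3.31372190e+01,  1.59899087e-02,
       -3.40282077e-04, -8.57125315e-06]), 'position': array([ 187.69389322, -489.82367413,  230.75434453]), 'ee_rot': array([-3.08793834e+00, -5.71160264e-01,  7.89266072e-05]), 'contact_force': array([0.08337694, 0.64046873, 0.46974243]), 'ft_torque': array([0.04733254, 0.02494189, 0.02411752]), 'finger_gap': 85.25242354308624}
```

View pics/top0.png

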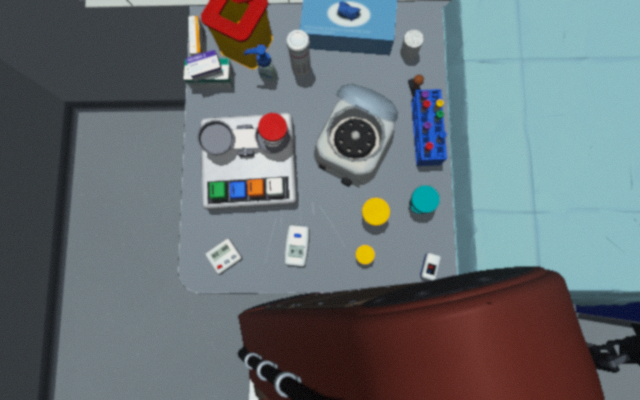

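View pics/scene0.png

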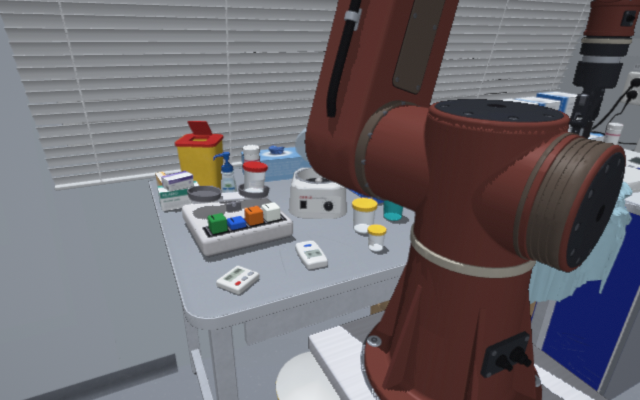

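Top view: candidates are the large yellow lid (376,212), small yellow lid (365,255), turquoise lid (425,199), and the red-lidded cup in the mixer (272,127). The description fits the large yellow one. Green key is at (217,190), blue (237,189), and the empty holder at (216,138).

```bash
cat >> h.py <<'E'
def blobs(z,lo,hi,amin=40):
    h=cv2.cvtColor(z['im'],cv2.COLOR_RGB2HSV); m=cv2.inRange(h,np.array(lo),np.array(hi))
    n,l,s,c=cv2.connectedComponentsWithStats(m); return [(c[i].round(1),s[i].tolist(),l==i) for i in range(1,n) if s[i,4]>=amin]
Y=((22,150,100),(32,255,255));G=((50,150,40),(75,255,255));B=((105,150,60),(122,255,255));O=((5,170,100),(16,255,255));RD=((0,180,90),(4,255,255))
E
python3 - <<'E'
from h import *
t=load('top0');s=load('scene0')
for nm,c in(('Y',Y),('G',G),('B',B),('O',O),('R',RD)):
  for z,w in((t,'top'),(s,'scene')):
    for b in blobs(z,*c): 
        p=bydepth(z,*b[0]); print(nm,w,b[0],b[1],p.round(1))
print(tri(t,(376,212),s,(364.5,205)))
# holder rim: points by depth
for u,v in((216,138),(204,138),(216,124),(230,138)): print(u,v,bydepth(t,u,v).round(1))
a=t['im'][90:310,180:470]
cv2.imwrite('pics/crop0.png',cv2.resize(a[:,:,::-1],None,fx=2.7,fy=2.7,interpolation=cv2.INTER_CUBIC))
E
```

```text
Y top [375.5 211.4] [362, 198, 28, 28, 612] [ 430.4 -120.5   70.9]
Y top [364.7 254.4] [356, 245, 19, 20, 291] [339.  -96.8  49.8]
Y scene [202.  163.8] [178, 142, 44, 45, 1299] [802.7 189.   99.6]
Y scene [364.4 204.3] [353, 198, 24, 13, 252] [ 422.8 -117.4   70.4]
Y scene [376.5 229.6] [368, 225, 18, 10, 145] [335.8 -95.9  47.9]
G top [217.2 189.8] [209, 182, 17, 17, 250] [479.4 223.5  80.8]
G scene [217.5 223.5] [208, 214, 19, 20, 280] [461.7 226.7  73.4]
B top [347.4  10.5] [339, 2, 19, 17, 199] [887.6 -65.8  99.3]
B top [260.2  54.6] [245, 45, 25, 21, 238] [769.1 126.9 128.5]
B top [428.  130.3] [412, 89, 35, 76, 1678] [ 614.4 -243.6   61.1]
B top [237.5 189.5] [230, 181, 16, 18, 261] [482.6 182.1  65.2]
B scene [555.4  99.9] [537, 94, 30, 17, 110] [  789.7 -1292.4   189.8]
B scene [225.7 162.4] [216, 152, 17, 20, 128] [777.8 127.  102.9]
B scene [595.9 314.6] [542, 213, 98, 177, 7511] [ 235.5 -944.8 -410.9]
B scene [236.2 222.7] [227, 216, 20, 14, 198] [468.2 184.9  63.6]
O top [236.5  16.6] [220, 4, 30, 20, 61] [921.4 202.3  28.3]
O top [255.4 187.4] [247, 180, 17, 16, 247] [483.6 139.6  82.1]
O scene [197.9 146.2] [178, 145, 38, 3, 45] [801.  195.1 152.2]
O scene [253.8 215.3] [245, 206, 18, 19, 267] [465.9 144.9  74.6]
R top [233.7  18.3] [202, 0, 65, 41, 1432] [915.4 208.5  30.9]
R top [272.1 126.9] [259, 114, 27, 26, 545] [598.6  96.7 146.7]
R scene [199.2 135.9] [176, 122, 46, 25, 610] [890.7 173.7 158.4]
R scene [254.4 166.2] [244, 162, 23, 9, 167] [585.1 101.4 147. ]
(array([ 429.78995087, -122.29451967,   64.86641795]), np.float64(0.39896978160684016))
216 138 [594.  227.7  89.3]
204 138 [593.3 253.4  92.8]
216 124 [625.7 228.3  90.9]
230 138 [594.3 197.1  87.2]
```

View pics/crop0.png

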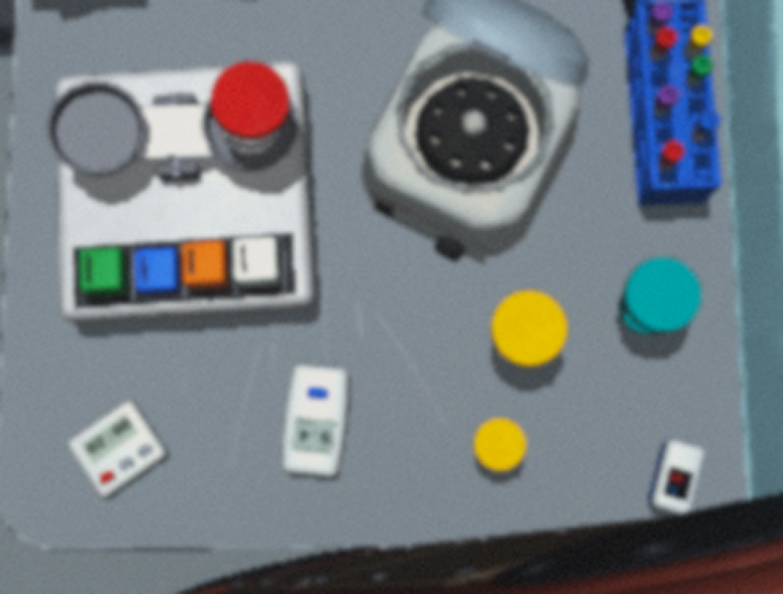

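The crop confirms it: the large yellow lid in crop (529,327) sits on an upright clear cup. By depth it is at (430,-121,71), against the expected 72 mm. The holder floor is at about (594,228,89) while tilted. Moving over the cup at safe height.

```bash
python3 -m handwheel '[22,33,0,0,-1,22,33,0,0,-1,22,33,0,0,-1,22,33,0,0,-1,22,33,0,0,-1]'
python3 -m handwheel '[22,33,0,0,-1,22,33,0,0,-1,22,33,0,0,-1,22,33,0,0,-1,22,33,-10,0,-1]'
python3 -m handwheel '[0,0,-20,0,-1,0,0,0,0,-1]'
python3 - <<'E'
from h import *
print(sense()['position'],cams.calibration('wrist'))
snap('wrist','w1')
z=load('w1')
for b in blobs(z,*Y): print(b[0],b[1],bydepth(z,*b[0]).round(1))
E
```

```text
t: 0.52
position: [298.2, -323.5, 231.1]
ee_rot: [-3.089, -0.57, 0.0]
contact_force: [1.2, -1.1, -0.8]
finger_gap: 85.4
t: 0.93
position: [409.2, -158.9, 222.5]
ee_rot: [3.088, 0.571, 0.003]
contact_force: [1.1, -1.6, 0.7]
finger_gap: 85.3
t: 1.1
position: [407.1, -157.4, 198.7]
ee_rot: [-3.085, -0.578, 0.005]
contact_force: [-0.4, 0.1, 0.1]
finger_gap: 85.2
[ 407.07822671 -157.44961289  198.74453293] {'mtx': array([[312.53304941,   0.        , 317.30480336],
       [  0.        , 312.53304941, 199.30724831],
       [  0.        ,   0.        ,   1.        ]]), 'position': array([ 477.96128696, -130.67850838,  340.91549284]), 'rotation': array([-0.26575507,  0.18614649, -1.19065354])}
[289.4 149.1] [255, 115, 69, 69, 3755] [ 432.1 -121.8   72.2]
[238.5 222.4] [218, 203, 42, 40, 1241] [340.9 -98.2  49.9]
```

View pics/w1.png

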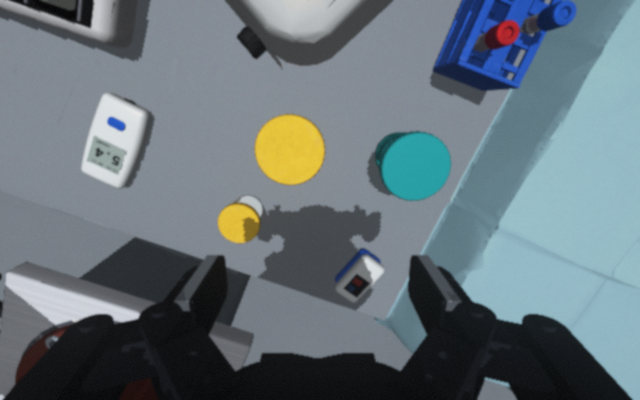

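Wrist view: big yellow lid at (289,149) → (432,-122,72), agreeing with the top view to 2 mm; turquoise lid at (415,165) and small yellow at (239,223) are well apart from it. Descending.

```bash
python3 -m handwheel '[12,18,0,0,-1,12.5,18,-10,0,-1,0,0,-30,0,-1,0,0,-30,0,-1,0,0,0,0,-1]'
python3 -m handwheel '[0,0,-30,0,-1,0,0,-25,0,-1,0,0,-20,0,-1,0,0,-12,0,-1,0,0,0,0,-1]'
python3 -m handwheel '[0,0,0,0,0.4,0,0,0,0,0.6,0,0,0,0,0.8,0,0,0,0,1,0,0,0,0,1]' 30
```

```text
t: 1.57
position: [429.4, -124.2, 128.1]
ee_rot: [-3.086, -0.568, 0.008]
contact_force: [-1.8, -0.4, -0.5]
finger_gap: 85.4
t: 1.98
position: [431.2, -125.1, 43.9]
ee_rot: [-3.088, -0.568, 0.004]
contact_force: [-1.2, 0.7, -0.1]
finger_gap: 85.6
t: 2.4
position: [433.6, -125.1, 46.2]
ee_rot: [3.087, 0.571, 0.004]
contact_force: [-0.1, 0.6, 5.1]
finger_gap: 60.8
```

```bash
python3 -m handwheel '[0,0,10,0,1,0,0,25,0,1,0,0,30,0,1,0,0,30,0,1,0,0,0,0,1]'
python3 -m handwheel '[0,0,30,0,1,0,0,25,0,1,0,0,0,0,1,0,0,0,0,1]'
python3 - <<'E'
from h import *
print(sense()['position'],sense()['contact_force'],sense()['finger_gap'])
snap('wrist','w2');snap('scene','s2')
a=cv2.imread('pics/w2.png');b=cv2.imread('pics/s2.png')
cv2.imwrite('pics/m2.png',cv2.resize(np.vstack([a[150:],b[50:300]]),None,fx=1.2,fy=1.2))
for n in('w2','s2'):
  z=load(n)
  for b in blobs(z,*Y): print(n,b[0],b[1],bydepth(z,*b[0]).round(1))
E
```

```text
t: 2.82
position: [435.5, -125.9, 145.4]
ee_rot: [3.084, 0.57, 0.012]
contact_force: [1.7, -0.5, -0.5]
finger_gap: 61.0
t: 3.15
position: [433.3, -124.9, 196.0]
ee_rot: [3.087, 0.571, 0.005]
contact_force: [0.1, 0.1, -2.7]
finger_gap: 60.7
[ 433.31910826 -124.87843411  195.9613439 ] [ 0.13147153  0.14565567 -2.68863214] 60.658597175891636
w2 [316.3 280. ] [245, 215, 142, 131, 14364] [ 436.6 -123.3  222.9]
s2 [202.1 163.8] [178, 142, 45, 45, 1305] [802.8 188.7  99.5]
```

View pics/m2.png

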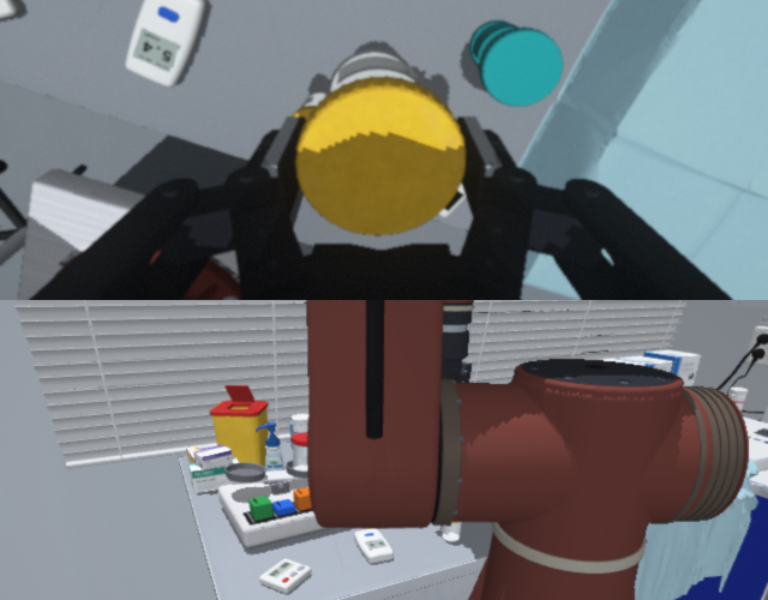

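The cup is held by the lid, centred between the fingers at wrist pixel (316,280). I'll check its tilt and its offset from the TCP.

```bash
cat >> h.py <<'E'
def pts(z,m):
    v,u=np.nonzero(m&(z['d']>0)); q=np.linalg.inv(z['K'])@np.c_[u,v,np.ones(len(u))].T
    return np.array(z['p'])+(R_(z)@(q*np.array([[1],[-1],[-1]])*z['d'][v,u])).T
def plane(P):
    for _ in range(4):
        A=np.c_[P[:,:2],np.ones(len(P))]; k=np.linalg.lstsq(A,P[:,2],rcond=None)[0]; r=P[:,2]-A@k
        P=P[abs(r)<max(1.0,1.5*r.std())]
    return k,P
E
python3 - <<'E'
from h import *
for n in('w1','w2'):
    z=load(n); b=blobs(z,*Y)[0]; P=pts(z,b[2]); k,Q=plane(P)
    c=(Q[:,:2].max(0)+Q[:,:2].min(0))/2
    c2,r=cv2.minEnclosingCircle(Q[:,:2].astype(np.float32))
    print(n,'slope',k[:2].round(4),'mid',c.round(1),'enc',np.round(c2,1),round(r,1),'z',(k@[*c2,1]).round(1))
# holder rim from top
z=load('top0'); 
H=pts(z,np.pad(np.ones((60,60),bool),((110,230),(185,395))))
for lo,hi in((84,88),(88,91),(91,94),(94,98),(98,104)):
    S=H[(H[:,2]>lo)&(H[:,2]<hi)&(H[:,1]>175)&(np.hypot(H[:,0]-593,H[:,1]-228)<55)]; print(lo,len(S),S.min(0).round(),S.max(0).round()) if len(S) else 0
F=H[np.hypot(H[:,0]-594,H[:,1]-228)<25]; k,Q=plane(F); print('floor',k[:2].round(3),(k@[594,228,1]).round(1))
E
```

```text
w1 slope [-0.0008 -0.001 ] mid [ 431.  -122.2] enc [ 430.9 -122.6] 30.1 z 72.2
w2 slope [-0.0274  0.0515] mid [ 433.5 -125.2] enc [ 433.3 -125. ] 30.4 z 222.9
84 178 [563. 195.  84.] [627. 242.  88.]
88 296 [557. 194.  88.] [628. 259.  91.]
91 206 [561. 194.  91.] [628. 261.  94.]
94 129 [555. 188.  94.] [632. 262.  98.]
98 141 [554. 188.  98.] [632. 266. 104.]
floor [-0.017  0.131] 89.9
```

The cup leans about 3° in the grasp, so once the tool is turned the underside centre sits about (-4,-1) mm from the TCP. Level holder target is about (593,229.5), which puts the TCP at (597,230). Lifting, then carrying while turning +72° so the jaws lie along the mixer's x.

```bash
python3 -m handwheel '[0,0,15,0,1,0,0,25,0,1,8,17,0,7,1,16,35,0,7,1,16,35,0,7,1]'
python3 -m handwheel '[16,35,0,7,1,16,35,0,7,1,16,35,0,7,1,16,35,0,7,1,16,35,0,7,1]'
python3 -m handwheel '[16,35,0,7,1,16,35,0,7,1,12,20,0,2,1,0,6,0,0,1,0,0,0,0,1]'
python3 - <<'E'
from h import *
print(sense()['position'],sense()['joint_positions'].round(2))
snap('wrist','w3');snap('top','t3')
z=load('w3'); b=max(blobs(z,*Y),key=lambda b:b[1][4]); P=pts(z,b[2]); k,Q=plane(P)
c2,r=cv2.minEnclosingCircle(Q[:,:2].astype(np.float32)); print(k[:2],c2,r,k@[*c2,1])
for nm,c in(('G',G),('B',B),('O',O)):
  for b in blobs(z,*c): k,Q=plane(pts(z,b[2])); print(nm,b[0],b[1],bydepth(z,*b[0]).round(1),Q.mean(0).round(1))
E
```

```text
t: 3.67
position: [472.1, -36.9, 233.6]
ee_rot: [-2.931, -1.129, 0.001]
contact_force: [1.6, -0.1, -1.8]
finger_gap: 60.7
t: 4.08
position: [552.0, 139.6, 232.9]
ee_rot: [-2.452, -1.962, 0.003]
contact_force: [1.2, -0.3, -1.3]
finger_gap: 60.9
t: 4.5
position: [595.6, 235.1, 232.2]
ee_rot: [-2.16, -2.278, 0.004]
contact_force: [-0.9, -0.2, -1.6]
finger_gap: 60.7
[595.61471746 235.13946599 232.18159904] [0.26 0.52 0.2  1.25 0.   1.78]
[-0.06562615 -0.0126276 ] (595.3932495117188, 235.53480529785156) 30.184345245361328 258.95647372156185
G [201.1 187.5] [183, 168, 38, 37, 1018] [482.1 225.4  82.3] [481.6 224.1  81.8]
B [211.6 220.5] [193, 204, 38, 34, 1117] [485.1 185.   66.2] [483.1 182.4  65.9]
B [485.4 290.3] [469, 279, 34, 25, 563] [773.3 134.3  94.3] [775.2 133.2  93.6]
B [512.6 299.2] [506, 280, 17, 41, 309] [777.1 148.6 129.6] [765.5 159.9 144.2]
O [207.  262.7] [194, 250, 31, 29, 609] [483.6 143.8  82.3] [482.8 142.4  81.8]
O [619.1 293.5] [603, 263, 37, 60, 153] [900.1 144.4 104.5] [859.9 175.5 137.5]
O [313.8 343.9] [284, 340, 63, 7, 109] [595.  206.5 259.5] [596.9 163.9 213.5]
```

View pics/w3.png

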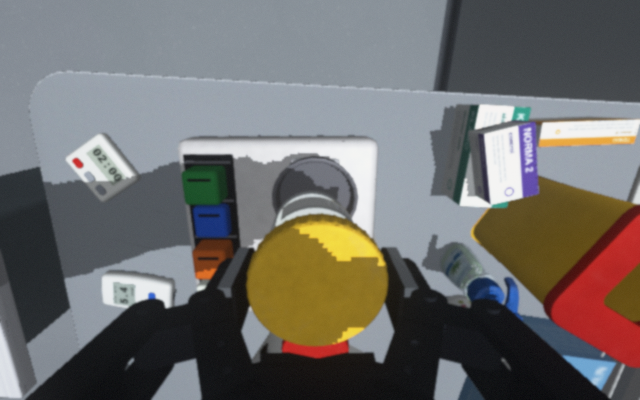

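Wrist view: holder at (315,190) directly beyond the cup, green key at (201,188) → (482,225,82). Blue's top reads 66, so it is locked down as stated. Going down to just above the mouth, then checking.

```bash
python3 -m handwheel '[2.5,-5,-5,0,1,0,0,-25,0,1,0,0,-28,0,1,0,0,-15,0,1,0,0,0,0,1]'
python3 - <<'E'
from h import *
s=sense();print(s['position'],s['contact_force'])
snap('wrist','w4')
z=load('w4'); b=max(blobs(z,*Y),key=lambda b:b[1][4]); P=pts(z,b[2]); k,Q=plane(P)
c2,r=cv2.minEnclosingCircle(Q[:,:2].astype(np.float32)); print(k[:2],c2,r,k@[*c2,1])
snap('scene','s4')
a=cv2.imread('pics/w4.png')[100:340,160:480];b=cv2.imread('pics/s4.png')[100:280,120:360]
cv2.imwrite('pics/m4.png',np.vstack([cv2.resize(a,(400,300)),cv2.resize(b,(400,300))]))
E
```

```text
t: 5.02
position: [596.4, 226.4, 157.6]
ee_rot: [-2.164, -2.273, 0.009]
contact_force: [-0.4, 0.3, -1.4]
finger_gap: 61.1
[596.39253831 226.35137252 157.60198513] [-0.37252209  0.28482913 -1.40182555]
[-0.06835601 -0.01363053] (596.0562133789062, 226.58534240722656) 30.22319221496582 184.39296366811308
```

View pics/m4.png

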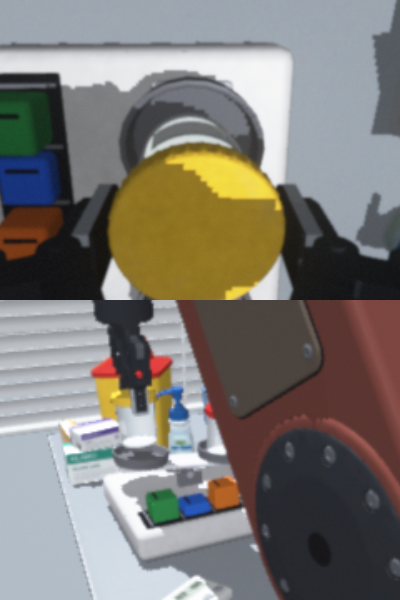

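The cup hangs over the holder mouth, in the upper crop at (190,130) inside the dark ring and in the lower one at (140,450). Correcting +2,+3.5 and lowering with the force watched.

```bash
python3 -m handwheel '[2,3.5,-6,0,1,0,0,-6,0,1,0,0,-5,0,1,0,0,0,0,1]'
python3 -m handwheel '[0,0,-4,0,1,0,0,-3,0,1,0,0,0,0,1]'
python3 -m handwheel '[0,0,-3,0,1,0,0,0,0,1,0,0,0,0,1]'
```

```text
t: 5.45
position: [600.4, 232.2, 143.4]
ee_rot: [-2.163, -2.278, 0.001]
contact_force: [-0.8, 0.1, -0.7]
finger_gap: 60.8
t: 5.7
position: [600.5, 232.2, 136.7]
ee_rot: [-2.163, -2.278, 0.001]
contact_force: [0.4, 0.5, -1.3]
finger_gap: 61.1
t: 5.95
position: [600.8, 232.2, 134.3]
ee_rot: [-2.163, -2.278, 0.0]
contact_force: [0.0, 0.1, -0.8]
finger_gap: 60.8
```

```bash
python3 -m handwheel '[-2,-2,-2,0,1,0,0,-2,0,1,0,0,0,0,1,0,0,0,0,1]'
python3 -m handwheel '[0,0,-2,0,1,0,0,0,0,1,0,0,0,0,1]'
python3 - <<'E'
from h import *
snap('wrist','w5');snap('scene','s5')
z=load('w5'); b=max(blobs(z,*Y),key=lambda b:b[1][4]); P=pts(z,b[2]); k,Q=plane(P)
c2,r=cv2.minEnclosingCircle(Q[:,:2].astype(np.float32)); print(k[:2],c2,r,k@[*c2,1],sense()['contact_force'])
E
```

```text
t: 6.28
position: [598.7, 230.2, 130.3]
ee_rot: [-2.163, -2.278, 0.0]
contact_force: [-0.1, 0.2, -0.5]
finger_gap: 61.2
t: 6.53
position: [598.8, 230.3, 128.3]
ee_rot: [-2.163, -2.278, -0.0]
contact_force: [-0.4, 1.0, -0.0]
finger_gap: 60.9
[-0.06251891  0.0008124 ] (598.8465576171875, 230.45742797851562) 30.450420379638672 155.06731704724092 [-0.66566964  0.91042418  0.62353611]
```

Underside is at about 83 mm and the wrist load has swung from -1.3 to about +0.5 N, so the cup rests on the holder. Releasing.

```bash
python3 -m handwheel '[0,0,-1,0,-0.3,0,0,0,0,-0.55,0,0,0,0,-0.7,0,0,0,0,-0.85,0,0,0,0,-1]'
python3 -m handwheel '[0,0,0,0,-1,0,0,0,0,-1,0,0,0,0,-1]'
python3 - <<'E'
from h import *
snap('wrist','w6')
z=load('w6'); b=max(blobs(z,*Y),key=lambda b:b[1][4]); P=pts(z,b[2]); k,Q=plane(P)
c2,r=cv2.minEnclosingCircle(Q[:,:2].astype(np.float32)); print(k[:2],c2,r,k@[*c2,1],sense()['position'])
E
```

```text
t: 7.05
position: [598.8, 230.2, 127.3]
ee_rot: [2.163, 2.278, -0.0]
contact_force: [1.1, -0.1, -0.4]
finger_gap: 85.3
t: 7.3
position: [598.8, 230.2, 127.3]
ee_rot: [2.163, 2.278, -0.0]
contact_force: [0.7, -0.5, -0.1]
finger_gap: 85.5
[-0.00035992 -0.00575857] (594.2095336914062, 230.24485778808594) 30.20316505432129 154.88705221198504 [598.81258101 230.22659158 127.31595075]
```

Lid slope is now under 0.006 rad and its centre is (594,230,155), so the cup is upright and the bar level. Lifting clear, shutting the fingers and moving over the green key (482,224.5).

```bash
python3 -m handwheel '[-3,0,5,0,-1,0,0,20,0,-1,0,0,30,0,-1,0,0,25,0,-1,0,0,0,0,-1]'
python3 -m handwheel '[-25,-1,0,0,1,-35,-2,0,0,1,-35,-2,0,0,1,-15,-1,0,0,1,0,0,0,0,1]'
python3 -m handwheel '[0,0,-30,0,1,0,0,-30,0,1,0,0,-15,0,1,0,0,0,0,1,0,0,0,0,1]'
python3 - <<'E'
from h import *
print(sense()['position'],sense()['contact_force'],sense()['finger_gap'])
snap('wrist','w7');z=load('w7')
for nm,c in(('G',G),('B',B),('O',O)):
  for b in blobs(z,*c): k,Q=plane(pts(z,b[2])); print(nm,b[0],b[1],Q.mean(0).round(1),((Q.max(0)+Q.min(0))/2).round(1))
b=max(blobs(z,*Y),key=lambda b:b[1][4]); P=pts(z,b[2]); k,Q=plane(P); print('lid',k[:2],cv2.minEnclosingCircle(Q[:,:2].astype(np.float32)),Q[:,2].mean())
E
```

```text
t: 7.77
position: [598.0, 231.0, 213.2]
ee_rot: [2.16, 2.275, 0.011]
contact_force: [1.1, -0.5, -0.3]
finger_gap: 85.6
t: 8.18
position: [482.2, 224.1, 207.8]
ee_rot: [-2.161, -2.279, 0.002]
contact_force: [1.0, 0.6, 1.0]
finger_gap: 25.6
t: 8.6
position: [485.9, 224.1, 132.1]
ee_rot: [-2.163, -2.278, 0.001]
contact_force: [1.0, 0.4, 0.1]
finger_gap: 0.1
[485.89385751 224.1280993  132.14819496] [1.01908332 0.38351227 0.13525907] 0.09362291759517948
G [308.1 217.9] [285, 193, 52, 50, 1954] [479.1 225.2  81.6] [480.4 224.7  81.6]
B [294.5 248.6] [288, 244, 16, 13, 149] [470.8 195.6  65.2] [470.4 195.3  64.9]
B [208.1 352.4] [203, 346, 11, 13, 83] [417.8 138.4 108.1] [416.7 139.9 110.4]
O [317.4 335.6] [312, 327, 12, 17, 181] [488.9 152.6 105.4] [488.6 173.4 129.4]
lid [ 0.00060584 -0.00658595] ((593.755615234375, 230.13758850097656), 30.875768661499023) 154.8295388295287
```

View pics/w7.png

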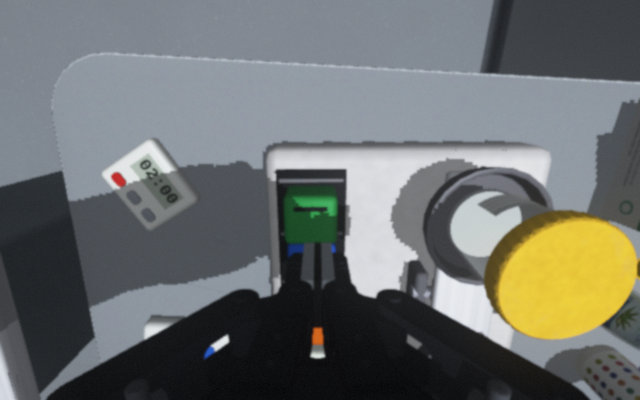

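Wrist view: green key at (308,218) → (480.5,225,82), with the closed fingertips at (318,255) about above it; the cup stands level in its holder at (565,275). Shifting -5 and lowering to just above the key.

```bash
python3 -m handwheel '[-5,0.5,-15,0,1,0,0,-18,0,1,0,0,-10,0,1,0,0,0,0,1,0,0,0,0,1]'
python3 -m handwheel '[0,0,-3,0,1,0,0,0,0,1,0,0,0,0,1]'
python3 -m handwheel '[0,0,-3,0,1,0,0,0,0,1,0,0,0,0,1]'
python3 -m handwheel '[0,0,-2,0,1,0,0,0,0,1,0,0,0,0,1]'
```

```text
t: 9.07
position: [481.3, 224.8, 90.0]
ee_rot: [2.163, 2.278, 0.001]
contact_force: [0.5, 0.3, 0.3]
finger_gap: -0.2
t: 9.32
position: [481.3, 224.8, 86.9]
ee_rot: [2.163, 2.278, 0.001]
contact_force: [-1.0, -0.0, -0.0]
finger_gap: 0.2
t: 9.57
position: [480.7, 224.7, 83.3]
ee_rot: [-2.163, -2.278, 0.0]
contact_force: [0.2, -0.6, 0.1]
finger_gap: 0.1
t: 9.82
position: [481.0, 224.8, 81.5]
ee_rot: [2.163, 2.278, 0.001]
contact_force: [0.2, -0.0, 2.6]
finger_gap: 0.0
```

Contact at about 82 mm. Pressing down in small steps.

```bash
for i in 1; do python3 -m handwheel '[0,0,-2,0,1,0,0,-2,0,1,0,0,0,0,1]'
python3 -m handwheel '[0,0,-2,0,1,0,0,0,0,1,0,0,0,0,1]'
python3 -m handwheel '[0,0,-1.5,0,1,0,0,0,0,1,0,0,0,0,1]'; done | grep -E 'posi|contact'
```

```text
position: [481.0, 224.8, 77.1]
contact_force: [-0.2, -0.5, 3.7]
position: [481.0, 224.8, 75.3]
contact_force: [1.0, 0.4, 3.0]
position: [480.9, 224.8, 73.9]
contact_force: [1.0, -0.1, 3.6]
```

```bash
python3 -m handwheel '[0,0,-1,0,1,0,0,0,0,1]' | grep -E 'posi|contact'
python3 -m handwheel '[0,0,-1,0,1,0,0,0,0,1]'| grep -E 'posi|contact'
python3 -m handwheel '[0,0,-1,0,1,0,0,0,0,1]'| grep -E 'posi|contact'
```

```text
position: [481.0, 224.8, 73.0]
contact_force: [0.4, 0.0, 5.4]
position: [481.0, 224.8, 71.9]
contact_force: [0.6, -0.4, 4.3]
position: [481.0, 224.8, 71.0]
contact_force: [0.3, 0.2, 3.9]
```

```bash
python3 -m handwheel '[0,0,-1,0,1,0,0,0,0,1]' | grep -E 'posi|contact'
```

```text
position: [481.0, 224.8, 69.9]
contact_force: [1.0, -0.0, 3.1]
```

```bash
python3 -m handwheel '[0,0,-1,0,1,0,0,0,0,1]' | grep -E 'posi|contact'
python3 -m handwheel '[0,0,-1,0,1,0,0,0,0,1]'| grep -E 'posi|contact'
```

```text
position: [481.0, 224.8, 68.8]
contact_force: [0.8, 1.2, 2.3]
position: [480.9, 224.8, 67.7]
contact_force: [2.3, -0.1, 3.1]
```

```bash
python3 -m handwheel '[0,0,-1,0,1,0,0,0,0,1]' | grep -E 'posi|contact'
```

```text
position: [480.8, 224.7, 66.6]
contact_force: [1.1, -0.6, 1.7]
```

```bash
python3 -m handwheel '[0,0,-0.7,0,1,0,0,0,0,1]' | grep -E 'posi|contact'
```

```text
position: [480.7, 224.7, 65.9]
contact_force: [1.5, -1.0, 1.1]
```

The force is dropping, which is the click past the catch at about 16 mm. Continuing.

```bash
python3 -m handwheel '[0,0,-0.8,0,1,0,0,0,0,1]' | grep -E 'posi|contact'
```

```text
position: [480.7, 224.7, 65.2]
contact_force: [0.3, 0.5, 4.1]
```

```bash
python3 -m handwheel '[0,0,-0.8,0,1,0,0,0,0,1]' | grep -E 'posi|contact'
```

```text
position: [480.7, 224.7, 64.6]
contact_force: [-0.2, -0.7, 7.0]
```

```bash
python3 -m handwheel '[0,0,-0.7,0,1,0,0,0,0,1]' | grep -E 'posi|contact'
```

```text
position: [480.7, 224.7, 64.1]
contact_force: [-0.4, 0.3, 9.3]
```

```bash
python3 -m handwheel '[0,0,-0.6,0,1,0,0,0,0,1]' | grep -E 'posi|contact'
```

```text
position: [480.8, 224.7, 63.7]
contact_force: [-1.0, -0.5, 11.0]
```

11 N and rising about 5 N/mm, so the key is on the rubber stop. Settling briefly, then releasing.

```bash
python3 -m handwheel '[0,0,0,0,1,0,0,0,0,1]' | grep -E 'posi|contact'
python3 -m handwheel '[0,0,1.5,0,1,0,0,1.5,0,1,0,0,3,0,1,0,0,5,0,1,0,0,10,0,1]' | grep -E 'posi|contact'
python3 -m handwheel '[0,0,20,0,1,0,0,30,0,1,-20,0,30,0,1,-30,0,20,0,1,0,0,0,0,1]'
python3 -m handwheel '[-30,0,0,0,1,-30,0,0,0,1,0,0,0,0,1]'
python3 - <<'E'
from h import *
print(sense()['position'],sense()['t'])
snap('wrist','w8');snap('top','t8');z=load('w8')
for n in('w8','t8'):
 z=load(n)
 for nm,c in(('G',G),('B',B),('O',O),('Y',Y)):
  for b in blobs(z,*c):
   k,Q=plane(pts(z,b[2])); print(n,nm,b[0],b[1],Q.mean(0).round(1),k[:2].round(3))
a=cv2.imread('pics/w8.png');b=cv2.imread('pics/t8.png')[90:300,170:460]
cv2.imwrite('pics/m8.png',np.hstack([cv2.resize(a,(480,300)),cv2.resize(b,(320,300))]))
E
```

```text
position: [480.7, 224.7, 63.7]
contact_force: [-1.3, -0.5, 11.2]
position: [479.6, 224.4, 83.7]
contact_force: [-0.6, -0.9, -0.7]
t: 13.57
position: [428.4, 225.2, 188.5]
ee_rot: [2.162, 2.279, 0.004]
contact_force: [1.2, 1.0, -0.3]
finger_gap: 0.2
t: 13.82
position: [365.6, 224.1, 184.3]
ee_rot: [-2.16, -2.278, 0.005]
contact_force: [0.8, 0.1, 0.7]
finger_gap: 0.1
[365.56725315 224.08742959 184.28757489] 13.8167
w8 G [448.1 198.7] [428, 180, 42, 36, 1219] [479.2 224.1  65.5] [ 0.011 -0.018]
w8 B [445.  244.4] [420, 222, 52, 46, 2002] [480.9 183.3  81.4] [ 0.056 -0.055]
w8 O [443.2 290.6] [424, 273, 40, 36, 1190] [483.8 141.1  81.6] [ 0.013 -0.021]
t8 G [218.9 190.8] [212, 183, 15, 17, 238] [480.6 223.8  65. ] [0.023 0.045]
t8 B [347.3  10.5] [339, 2, 19, 17, 199] [890.1 -65.8  97.1] [0.101 0.005]
t8 B [260.3  54.7] [245, 45, 25, 21, 244] [775.4 129.3 111.6] [2.096 0.545]
t8 B [428.  130.5] [412, 89, 35, 76, 1673] [ 621.5 -248.2   59.1] [ 0.008 -0.005]
t8 B [236.1 188.8] [228, 180, 17, 18, 284] [482.5 182.4  81. ] [-0.005  0.011]
t8 B [628.1 306.9] [621, 302, 18, 12, 56] [ 195.1 -941.3 -419. ] [1.946 1.195]
t8 B [600.1 310.2] [577, 305, 53, 14, 252] [ 177.4 -941.4 -575.4] [3.472 0.463]
t8 O [236.3  16.6] [220, 3, 29, 21, 65] [879.9 182.2  95.7] [-1.279 -0.845]
t8 O [255.2 187.4] [247, 180, 17, 16, 254] [484.7 140.7  81.2] [ 0.016 -0.008]
t8 Y [207.3 128.9] [193, 115, 30, 29, 655] [594.  230.4 154.6] [ 0.001 -0.012]
t8 Y [364.7 254.4] [356, 245, 19, 20, 291] [340.5 -97.1  49.1] [-0.007  0.007]
```

View pics/m8.png

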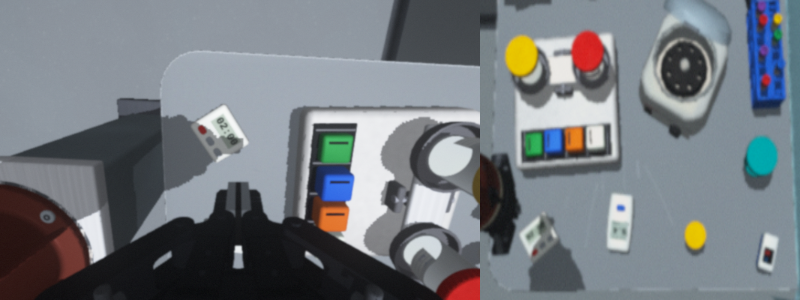

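The last picture shows the cup upright in the holder at (520,55) in the right half. Green is locked down (top 65.5 mm), blue has popped up (81.4 mm), and the bystanders haven't moved.

```bash
python3 -c "from plant import close_job; print(close_job())"
```

```text
the job is handed in; nothing more can be done
None
```

The cup is in the holder, the green key is locked down, and I handed the job in at about 14 s of the 45 s.

**Cup:** I gripped the large yellow-lidded cup by its lid, set it in the empty holder and let go. It had leaned about 3–4° in the grasp. After release it stood upright, with the lid slope about 0.01 rad or less and the underside near 83 mm, so the bar was level.

**Green key:** I pressed it in small steps. It clicked past the catch at about 16 mm and met the rubber stop. I stopped pushing at 11 N, with the key about 18 mm down, then let go.

**Last checks:**
- **Keys:** the green top stayed at about 65 mm, locked about 16.5 mm down. The blue top had risen from 66 to 81 mm, and orange was still up at about 81.5 mm. I did not measure the white key; it only looks unchanged in the last picture.
- **Surroundings:** the bystanders look unmoved in the last picture. The arm was clear of everything.
- **Disagreements:** the camera views differed by about 2 mm, within the calibration error. No check failed.

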